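Size a steel taper on a drop-through hole gauge

ROBOT

A 7-joint arm with a two-finger parallel gripper is mounted at the origin on the work surface. World frame = base frame: x ahead of the robot, y to its left, z up, the work surface at z = 0. Lengths are in m, angles in rad, forces in N, time in s.
With the tool pointing down it reaches from about 0.4 to 0.9 m from the base axis. Payload 5.5 kg.
Tool frame: the origin (TCP) lies at the very end of the fingers, on their centre line; the grasp point (between the pads) lies 19 mm behind it (grip_depth is the distance from the TCP to the grasp point, in m); z points along the fingers, y is the line along which they close (so a half turn about z gives the same grasp; the last joint's range is limited). The gripper opens to 92 mm and grips with 3 to 60 N. Pads are 19 mm wide; open, the fingers measure 130 mm over their backs; the gripper's body (75 mm by 190 mm) begins 47 mm behind the grasp point.
Start: joints at [1.522, 0.501, -0.427, 1.55, 0.221, 1.138, -0.21], TCP at [0.199, -0.619, 0.227] pointing down, gripper open.
Joint ranges: [-2.88, 2.88], [-0.31, 2.03], [-1.54, 1.56], [0.2, 2.42], [-1.41, 4.55], [0.19, 2.02], [-2.57, 2.57]. Speed limits (rad/s): [2.57, 2.57, 3.14, 3.14, 3.14, 3.14, 3.14].

INTERFACE

Orientations are given as [roll, pitch, yaw] about the fixed x, y, z axes, in that order (R = Rz(yaw) Ry(pitch) Rx(roll)).
In Python, from plant import * gives the robot as it stands.
- The arm moves only by the tool step_arm, never from a script. Its argument "commands" is a list of rows, each a list of 2 entries, a list of its own where there are three numbers: the shift along the world's x, y, z in mm, then the turn about the world's z in degrees. A call has 1 to 12 rows; each row is the pose to reach, as a shift and turn from the pose commanded when the call began; what a row does not reach only later rows make up. A row lasts 1/8 s, in which the tool goes at most 62.5 mm and 10.7 degrees, less where a joint would pass 70% of its speed; a pose out of reach is approached as far as the arm can. A call with a gripper value outside its range is refused whole. "gripper" is the opening in per cent of the stroke, from 0 (shut) to 100 (fully open), set as the call begins (left out, the last holds). The fingers move at their own pace and stop on an object; "grip_force" is the grip in N (left out, the last holds). Time passes only in rows, so rows that repeat a pose let the fingers close. It gives the time, the measured TCP pose, the force, the opening and the grip force at its end, in the units of the state.
- sense(): the state, without advancing time (a new reading comes with each control period).
- capture(name): name is "side" or "top" or "wrist"; returns a dict with "img" (384x512x3 uint8, red, green, blue), "mtx" (3x3 intrinsics, pixels), "R" (3x3) and "t" (3): a world point X has camera coordinates R X + t. Camera axes: x right, y down, z forward; pixel columns grow to the right and rows downward; lengths in m; the calibration is good to about 2 mm. A picture is of the moment at which its call begins. There is no depth.
- finish_job(): hands the job in; it is judged then, once.
The state is a dict: "time_s": time; "joint_positions": joint angles; "dq": joint speeds; "joint_efforts": joint torques, N m; "eef_pos": TCP position; "orientation": TCP orientation; "force": force on the tool from outside, world axes, zero at the start; "moment": the same for the moment, N m; "opening": finger opening in m; "grip_force": force on a finger pad.
Only numpy, scipy, OpenCV 4.12 (cv2) and the standard library are available. Lean on these libraries where they do the work, as an engineer would, in place of code of your own. Each camera call takes 0.05 s, during which the arm holds its last target. There are 200 camera calls.

TASK

Size the steel taper that leans in the white holder on the three-tile hole gauge, stepping down: first dip it, point down, right through the plate of the widest hole (blue) and draw it out again, then push it through the smallest hole that it will still pass, keeping hold until it is well in, and let it drop through to lie in the gauge's catch tray. Leave the toothbrush, tin, comb and tweezers undisturbed.

Things in the scene. Friction and masses are not known exactly. Their poses are not given: they have to be found in the camera images.
- taper: Loose polished steel rod (piercing taper), 12 mm diameter, 100 mm long, 60 to 120 g. Origin at the centre of its lower end (tip), z along the rod to the tail. The tip is chamfered over its last 3 mm to a 9 mm flat. It starts in the holder's socket, tip 40 mm deep, 60 mm standing out, leaning 0.5 rad from vertical with its tail towards holder -x; it lifts out along its own axis.
- taper_tip (a point): Centre of the rod's lower end (the chamfered end that enters the gauge).
- taper_mid (a point): Middle of the rod, 50 mm from either end.
- taper_tail (a point): Centre of the rod's upper end, 100 mm from the tip; in the holder about 110 mm above the shelf.
- holder: Fixed white ceramic holder: foot 85 x 60 x 8 mm carrying a 40 x 40 x 45 mm block tilted 0.5 rad, with a 14.5 mm socket 40 mm deep. Origin at shelf level, x across the foot; the socket's mouth lies nearly over the origin, 57 mm up, and faces up and to holder -x (at the start roughly the robot's right).
- gauge: Fixed white stand; origin on the shelf under the middle of its catch tray, z up. Tray 190 (x) x 200 (y) x 30 mm, floor 4 mm thick. End panels at y = +-97 mm, 142 mm high, and two rails carry a row along y of three tiles 50 x 50 x 8 mm at y = -57, 0, 57 mm, tops 138 mm above the shelf; their order varies. Below them it is clear: a rod let go upright in a hole that it passes falls into the tray.
- tile_wide_hole0 (a point): Centre of the hole's mouth, on the top face of the blue tile: vertical through hole of 20 mm diameter (widest).
- tile_mid_hole0 (a point): Centre of the hole's mouth, on the top face of the yellow tile: vertical through hole of 14.5 mm diameter, the smallest that the 12 mm taper passes.
- tile_small_hole0 (a point): Centre of the hole's mouth, on the top face of the red tile: vertical through hole of 8 mm diameter, too small for the taper.
- toothbrush: Loose grey electric toothbrush handle standing upright beyond the holder, 30 mm diameter, 175 mm high; origin at the centre of its foot. Easily tipped.
- tin: Loose closed round aluminium lip balm tin, 41 mm diameter, 18 mm high, lying on the shelf nearer the robot; origin at the centre of its underside.
- comb: Loose green plastic comb, 150 x 30 x 4 mm, flat in the top tray of the organizer; origin at its underside near its middle.
- tweezers: Loose chrome tweezers, 95 x 8 x 8 mm, in the top tray of the organizer; origin at the middle of the underside.
- organizer: Fixed three-tier organizer of white plastic trays at the robot's right, 160 (x) x 200 (y) x 150 mm high; origin under its centre.

How it is judged:
By the outcome, as a careful person would: the job done as asked, in the order asked, and still so for the second after the job is handed in, with the robot touching nothing.
It also fails if it takes over 53 s, if anything falls off the work surface, if the arm or the gripper's body presses on something with over 40 N, if the wrist force passes 120 N, or if a joint passes its speed limit or range.

## Working session

There is one attempt and no reset: what is moved stays moved. The work goes in short steps, Python scripts to look and compute and a tool call to move; the robot and the scene stay as the last step left them, time stands still between calls to the robot, and variables do not carry over. Pictures are saved under pics/ and viewed, at most 10 in all, crops included, and the job is handed in when it is done.

Besides the shell and the picture viewer there is one more tool, called after "Request:" in YAML: its name, and indented under it one key for each argument. step_arm: Moves the arm, as the interface text tells. Its arguments: {"type":"object","properties":{"commands":{"type":"array"},"gripper":{"type":"number"},"grip_force":{"type":"number"}},"required":["commands"]}

```bash
mkdir -p pics; ls
python3 - <<'E'
from plant import *
import cv2,numpy as np
s=sense();print({k:np.round(v,3) for k,v in s.items()})
ims=[]
for n in("side","top","wrist"):
    c=capture(n);cv2.imwrite(f"pics/{n}0.png",c["img"][:,:,::-1]);np.savez(f"pics/{n}0.npz",**c)
    print(n,np.round(c["mtx"],1).tolist(),np.round(-c["R"].T@c["t"],3),np.round(c["R"][2],2))
E
```

```text
pics
{'time_s': np.float64(0.0), 'joint_positions': array([ 1.522,  0.502, -0.427,  1.551,  0.221,  1.138, -0.21 ]), 'dq': array([ 0.001, -0.   ,  0.001, -0.001,  0.   , -0.001, -0.001]), 'joint_efforts': array([ 1.0000e-03, -5.6660e+01, -5.8160e+00, -2.7912e+01, -6.9000e-02,
        3.1000e-02,  0.0000e+00]), 'eef_pos': array([ 0.199, -0.618,  0.226]), 'orientation': array([-3.14 , -0.   ,  0.312]), 'force': array([-0.014,  0.155, -0.338]), 'moment': array([-0.04 , -0.014, -0.052]), 'grip_force': np.float64(0.0), 'opening': np.float64(0.092)}
side [[477.5, 0.0, 254.9], [0.0, 477.5, 189.3], [0.0, 0.0, 1.0]] [0.528 0.664 0.791] [ 0.07 -0.76 -0.65]
top [[378.1, 0.0, 258.4], [0.0, 378.1, 184.1], [0.0, 0.0, 1.0]] [ 0.469 -0.142  0.927] [ 0.17 -0.01 -0.99]
wrist [[304.4, 0.0, 262.6], [0.0, 304.4, 189.5], [0.0, 0.0, 1.0]] [ 0.267 -0.596  0.384] [-0.25 -0.08 -0.97]
```

View pics/side0.png

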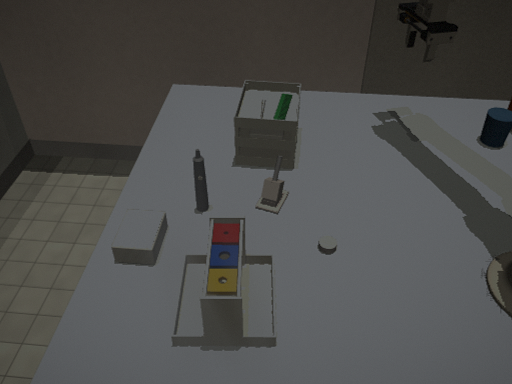

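View pics/top0.png

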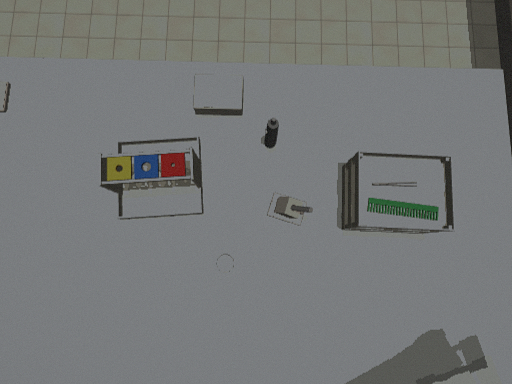

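The side view shows the rod at about (278,170) in the holder at (272,192), the tiles red/blue/yellow at (226,234)/(225,257)/(223,281), and the toothbrush at (201,185). In the top view the holder is at (290,208), the tiles at (119,168)/(146,167)/(173,165), and the toothbrush at (270,135). I'll zoom in on the rod next.

```bash
cat > h.py <<'E'
import numpy as np,cv2
def load(n): return dict(np.load(f"pics/{n}.npz"))
def ray(c,p):
    o=-c["R"].T@c["t"]; d=c["R"].T@np.linalg.inv(c["mtx"])@np.array([p[0],p[1],1.]); return o,d/np.linalg.norm(d)
def onz(c,p,z):
    o,d=ray(c,p); return o+d*(z-o[2])/d[2]
def tri(cps):
    A=np.zeros((3,3));b=np.zeros(3);L=[]
    for c,p in cps:
        o,d=ray(c,p);P=np.eye(3)-np.outer(d,d);A+=P;b+=P@o;L.append((o,P))
    x=np.linalg.solve(A,b);return x,[np.linalg.norm(P@(x-o)) for o,P in L]
def proj(c,X):
    q=c["mtx"]@(c["R"]@np.asarray(X)+c["t"]);return q[:2]/q[2]
def tiles(c):
    h=cv2.cvtColor(c["img"],cv2.COLOR_RGB2HSV);r={}
    for n,lo,hi in(("y",(18,130,60),(35,255,255)),("b",(105,130,60),(130,255,255)),("r",(170,130,60),(180,255,255))):
        m=cv2.inRange(h,lo,hi)
        k=max(cv2.findContours(m,cv2.RETR_EXTERNAL,cv2.CHAIN_APPROX_NONE)[0],key=cv2.contourArea)
        r[n]=(cv2.minAreaRect(k),k)
    return r
E
python3 - <<'E'
from h import *
T=load("top0");S=load("side0")
for n in("top0","side0"):
    c=load(n)
    for k,(r,_) in tiles(c).items(): print(n,k,np.round(r[0],1),np.round(r[1],1),np.round(onz(c,r[0],.138),4))
a=cv2.resize(T["img"][185:235,255:325],None,fx=8,fy=8,interpolation=cv2.INTER_CUBIC)
b=cv2.resize(S["img"][150:220,250:300],None,fx=8,fy=8,interpolation=cv2.INTER_CUBIC)
o=np.zeros((600,800,3),np.uint8);o[:400,:560]=a[:400,:560]
b2=cv2.resize(S["img"][150:220,250:298],None,fx=5,fy=5,interpolation=cv2.INTER_CUBIC);o[:350,560:800]=b2
o=np.clip(o*1.6,0,255).astype(np.uint8)
cv2.imwrite("pics/crop1.png",o[:400,:,::-1])
E
```

```text
top0 y [118.5 168. ] [24. 23.] [0.6337 0.1446 0.138 ]
top0 b [145.5 166.5] [23. 23.] [0.6383 0.0879 0.138 ]
top0 r [162. 176.] [0. 0.] [0.6185 0.0517 0.138 ]
side0 y [222. 280.] [22. 28.] [0.6327 0.1449 0.138 ]
side0 b [223.5 255. ] [20. 27.] [0.6385 0.0878 0.138 ]
side0 r [223.3 232.3] [19.1 12.7] [0.6473 0.0306 0.138 ]
```

View pics/crop1.png

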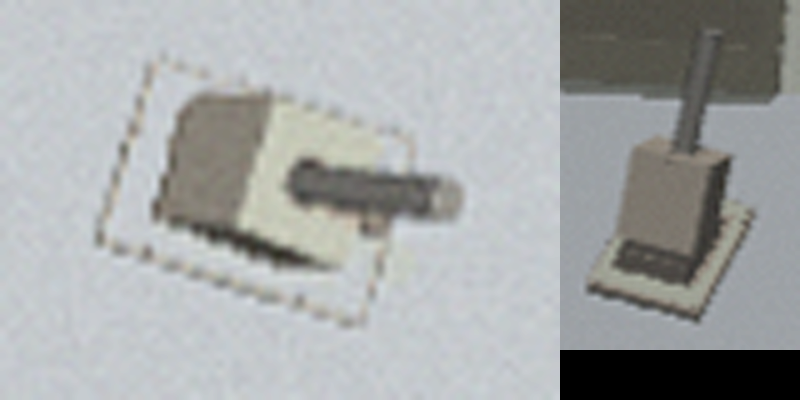

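Crop, top view: the tail is at about (310.9,209.8), the mouth at (293.1,207.2), and the foot corners are visible. Crop, side view: the tail is at about (279.8,156.8) and the mouth at (275.2,180.4).

Run:
```python
from h import *
T=load("top0");S=load("side0")
tail,e=tri([(T,(310.9,209.8)),(S,(279.8,156.8))]);print("tail",tail.round(4),np.round(e,4))
m,e=tri([(T,(293.1,207.2)),(S,(275.2,180.4))]);print("mouth",m.round(4),np.round(e,4))
d=tail-m;print(np.linalg.norm(d),np.degrees(np.arctan2(d[1],d[0])),np.arctan2(np.hypot(d[0],d[1]),d[2]))
C=[onz(T,(255+u/8,185+v/8),.008) for u,v in((155,60),(410,130),(360,322),(100,242))]
print(np.round(C,4),np.mean(C,0).round(4))
for i in range(4): q=C[(i+1)%4]-C[i];print(np.linalg.norm(q).round(4),np.degrees(np.arctan2(q[1],q[0])).round(1))
# toothbrush foot/top guesses: top cap in top view, whole in side
print("brush",onz(T,(273,121),.175).round(3),onz(S,(198,152),.175).round(3),onz(S,(202,209),0).round(3))
```

```text
tail [ 0.5559 -0.269   0.1036] [0.0013 0.0013]
mouth [ 0.5647 -0.2348  0.0573] [0.0026 0.0026]
0.05823949956377832 -104.484843875806 0.6516634948639121
[[ 0.6082 -0.194   0.008 ]
 [ 0.5882 -0.2724  0.008 ]
 [ 0.5293 -0.2571  0.008 ]
 [ 0.5519 -0.1779  0.008 ]] [ 0.5694 -0.2254  0.008 ]
0.081 -104.3
0.0609 165.4
0.0824 74.1
0.0586 -15.9
brush [ 0.733 -0.18   0.175] [ 0.731 -0.172  0.175] [ 0.736 -0.177 -0.   ]
```

Request:
step_arm:
  commands:
    - [[40, 40, 0], 7]
    - [[80, 80, 0], 15]
    - [[120, 120, 0], 23]
    - [[160, 160, 0], 31]
    - [[200, 205, 0], 39]
    - [[240, 245, 0], 46]
    - [[280, 285, 0], 53]
    - [[320, 325, 0], 57]
    - [[350, 355, 0], 57]
    - [[356, 364, 0], 57]
    - [[356, 364, 0], 57]
  gripper: 60

```text
time_s: 1.52
eef_pos: [0.5552, -0.2543, 0.2264]
orientation: [-3.141, 0.0, 1.308]
force: [-0.3, -0.5, -0.2]
opening: 0.0549
grip_force: 0.0
```

Run:
```python
from plant import *
from h import *
s=sense();print(s["eef_pos"].round(4),np.degrees(s["orientation"]).round(2),s["joint_positions"].round(2))
o=[]
for n in("wrist","top","side"):
    c=capture(n);np.savez(f"pics/{n}1.npz",**c);o.append(c["img"])
b=np.vstack([cv2.resize(x,(288,216)) for x in o[1:]])
cv2.imwrite("pics/v1.png",np.hstack([np.vstack([o[0],np.zeros((48,512,3),np.uint8)]),b])[:,:,::-1])
```

```text
[ 0.5552 -0.2543  0.2264] [-1.7995e+02  1.0000e-02  7.4940e+01] [ 0.94  0.5  -0.76  1.65  0.37  1.14 -0.18]
```

View pics/v1.png

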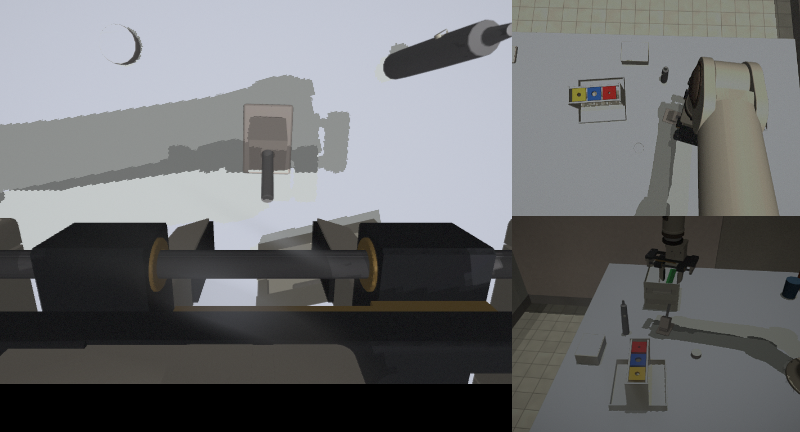

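The wrist view shows the rod running straight down the image, so the yaw matches the lean. The tail is at about (267,198) and the mouth at (267,153).

Run:
```python
from h import *
T=load("top0");S=load("side0");W=load("wrist1")
P={"tail":((267,197),(310.9,209.8),(279.8,156.8)),"mouth":((267,153),(293.1,207.2),(275.2,180.4))}
for k,(w,t,s) in P.items():
    for L in(((W,w),(T,t),(S,s)),((W,w),(S,s)),((W,w),(T,t))):
        x,e=tri(L);print(k,x.round(4),np.round(e,4))
for z in(.057,):print(onz(W,(267,153),z))
print("tail@.110",onz(W,(267,197),.11),onz(T,(310.9,209.8),.11),onz(S,(279.8,156.8),.11))
# foot in wrist: left/right/top edges at z .008
for p in((244,105),(292,105),(291,172),(244,172)):print(onz(W,p,.008).round(4))
```

```text
tail [ 0.5561 -0.2681  0.1038] [0.0013 0.0014 0.0016]
tail [ 0.5557 -0.2668  0.1048] [0.0012 0.0012]
tail [ 0.557  -0.269   0.0992] [0.0009 0.0009]
mouth [ 0.5653 -0.2337  0.0578] [0.0017 0.0022 0.0032]
mouth [ 0.5643 -0.2326  0.0584] [0.0023 0.0023]
mouth [ 0.5669 -0.2337  0.0578] [0.0012 0.0012]
[ 0.56654775 -0.23265129  0.057     ]
tail@.110 [ 0.55716833 -0.26511603  0.11      ] [ 0.55644679 -0.26808572  0.11      ] [ 0.55434546 -0.2599678   0.11      ]
[ 0.5537 -0.1771  0.008 ]
[ 0.6089 -0.1921  0.008 ]
[ 0.5883 -0.2709  0.008 ]
[ 0.5311 -0.2554  0.008 ]
```

Request:
step_arm:
  commands:
    - [[3, 0, -40], 0]
    - [[5, 0, -80], 0]
    - [[5, 0, -115], 0]
    - [[5, 0, -140], 0]
    - [[5, 0, -152], 0]
    - [[5, 0, -152], 0]
    - [[5, 0, -152], 0]

```text
time_s: 2.55
eef_pos: [0.5611, -0.2553, 0.0759]
orientation: [3.14, 0.0, 1.306]
force: [0.4, -0.7, 0.5]
opening: 0.0549
grip_force: 0.0
```

Request:
step_arm:
  commands:
    - [[0, 0, 0], 0]
    - [[0, 0, 0], 0]
    - [[0, 0, 0], 0]
    - [[0, 0, 0], 0]
    - [[0, 0, 0], 0]
    - [[0, 0, 0], 0]
  gripper: 0
  grip_force: 20

```text
time_s: 3.3
eef_pos: [0.5605, -0.2546, 0.0747]
orientation: [3.142, -0.0, 1.307]
force: [0.2, 0.2, -0.4]
opening: 0.0111
grip_force: 20.0
```

Request:
step_arm:
  commands:
    - [[-1, -5, 9], 0]
    - [[-3, -10, 18], 0]
    - [[-4, -15, 27], 0]
    - [[-5, -20, 36], 0]
    - [[-6, -25, 45], 0]
    - [[-7, -27, 60], 0]
    - [[-7, -27, 80], 0]
    - [[-7, -27, 120], 0]
    - [[-7, -27, 160], 0]
    - [[-7, -27, 160], 0]

```text
time_s: 4.55
eef_pos: [0.5562, -0.2817, 0.2399]
orientation: [3.134, 0.002, 1.307]
force: [0.8, -0.2, -0.8]
opening: 0.0113
grip_force: 20.0
```

Run:
```python
from plant import *
from h import *
o=[]
for n in("wrist","top","side"):
    c=capture(n);np.savez(f"pics/{n}2.npz",**c);o.append(c["img"])
a=cv2.resize(o[2][60:220,180:380],None,fx=2,fy=2)
b=o[0][100:384,80:480]
H=np.zeros((320,800,3),np.uint8);H[:,:400]=a;H[:284,400:]=b
cv2.imwrite("pics/v2.png",H[:,:,::-1])
```

```text
(no output)
```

View pics/v2.png

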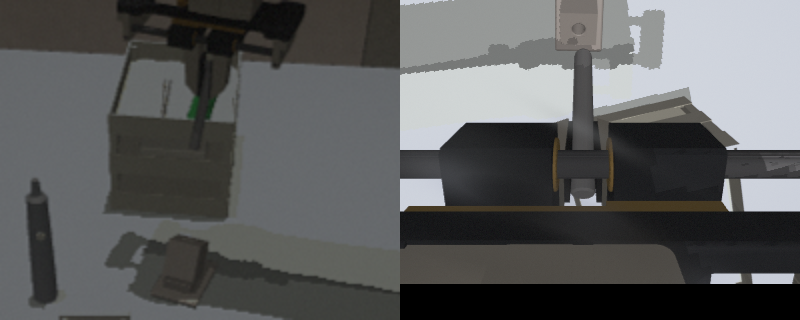

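The rod is out and held. The tip shows at wrist (263,156) and side (277.5,134).

Run:
```python
from plant import *
from h import *
s=sense();p=s["eef_pos"];print(p.round(4),s["time_s"],s["force"].round(1))
W=load("wrist2");S=load("side2")
x,e=tri([(W,(263,156)),(S,(277.5,133.5))]);g=p+[0,0,.019]
print("tip",x.round(4),np.round(e,4),"grasp-tip",(g-x).round(4),np.linalg.norm(g-x),"tilt",np.arctan2(np.hypot(*(g-x)[:2]),(g-x)[2]),"az",np.degrees(np.arctan2(*(x-g)[1::-1])))
# wrist view onto plane: tip if length 82 from g along azimuth 75
for th in(.45,.5,.55,.6):
    for L in (.08,):
        q=g+L*np.array([np.cos(1.307)*np.sin(th),np.sin(1.307)*np.sin(th),-np.cos(th)]);print(th,proj(W,q).round(1),proj(S,q).round(1))
```

```text
[ 0.553  -0.2814  0.2347] 4.7 [ 0.5  0.6 -1.1]
tip [ 0.5646 -0.2451  0.1857] [0.0031 0.0031] grasp-tip [-0.0116 -0.0363  0.0679] 0.07788236586737957 tilt 0.5109958647321621 az 72.18951160569765
0.45 [256.4 161. ] [277.3 134.4]
0.5 [256.4 156.5] [276.8 134.6]
0.55 [256.3 152. ] [276.4 134.6]
0.6 [256.2 147.7] [275.9 134.6]
```

Request:
step_arm:
  commands:
    - [[5, 20, 0], 0]
    - [[15, 60, 0], 0]
    - [[25, 110, 0], 0]
    - [[36, 160, 0], 0]
    - [[47, 210, 0], 0]
    - [[60, 260, 0], 0]
    - [[70, 305, 0], 0]
    - [[74, 325, 0], 0]
    - [[75, 332, -5], 0]
    - [[75, 332, -8], 0]
    - [[75, 332, -8], 0]
    - [[75, 332, -8], 0]

```text
time_s: 6.2
eef_pos: [0.6285, 0.0485, 0.2266]
orientation: [3.142, 0.001, 1.304]
force: [0.7, -0.4, -0.8]
opening: 0.011
grip_force: 20.0
```

Run:
```python
from plant import *
from h import *
s=sense();print(s["eef_pos"].round(4),np.degrees(s["orientation"]).round(2),s["joint_positions"].round(2))
o=[]
for n in("wrist","top","side"):
    c=capture(n);np.savez(f"pics/{n}3.npz",**c);o.append(c["img"])
for n in("wrist3","side3"):
    c=load(n)
    for k,(r,_) in tiles(c).items(): print(n,k,np.round(r,1).tolist() if 0 else (np.round(r[0],1),np.round(r[1],1),r[2]),np.round(onz(c,r[0],.138),4))
a=cv2.resize(o[2][200:320,170:290],(360,360),interpolation=cv2.INTER_CUBIC)
b=cv2.resize(o[0][20:320,120:420],(420,420))
H=np.zeros((420,780,3),np.uint8);H[:360,:360]=a;H[:,360:]=b
cv2.imwrite("pics/v3.png",H[:,:,::-1])
```

```text
[0.6285 0.0485 0.2266] [1.800e+02 4.000e-02 7.472e+01] [ 0.44  0.55 -0.79  1.59  0.42  1.17 -0.71]
wrist3 y (array([235.7,  73.9]), array([69.8, 66.7]), 68.19859313964844) [0.6349 0.1463 0.138 ]
wrist3 b (array([260.8, 144.5]), array([62. , 62.5]), 70.01689910888672) [0.639  0.0896 0.138 ]
wrist3 r (array([276., 221.]), array([0., 0.]), 0.0) [0.6341 0.0226 0.138 ]Traceback (most recent call last):
  File "<stdin>", line 9, in <module>
  File "h.py", line 18, in tiles
    k=max(cv2.findContours(m,cv2.RETR_EXTERNAL,cv2.CHAIN_APPROX_NONE)[0],key=cv2.contourArea)
ValueError: max() iterable argument is empty
```

Run:
```python
from h import *
o=[load(n)["img"] for n in("wrist3","top3","side3")]
a=cv2.resize(o[2][180:300,170:290],(360,360),interpolation=cv2.INTER_CUBIC)
b=cv2.resize(o[0][20:320,120:420],(420,420))
H=np.zeros((420,780,3),np.uint8);H[:360,:360]=a;H[:,360:]=b
cv2.imwrite("pics/v3.png",H[:,:,::-1])
```

```text
(no output)
```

View pics/v3.png

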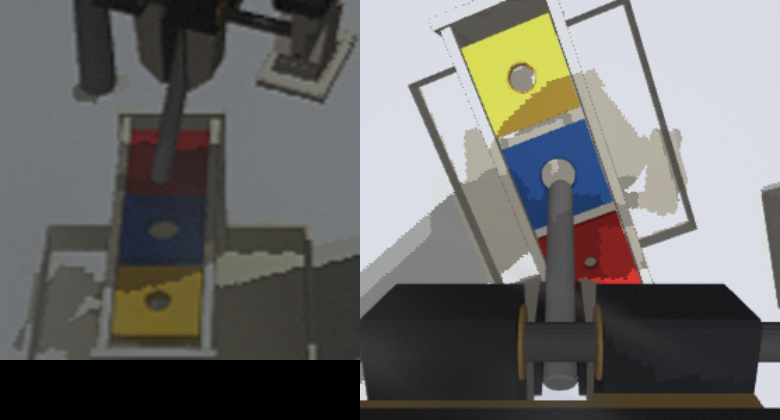

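The wrist view shows the tip at about (265,156), the blue hole centre at (261.4,143) and the yellow hole at (235.7,75.7).

```bash
cat >> h.py <<'E'
def hole(c,col,z=.138):
    # hole = non-colour blob inside tile's hull
    h=cv2.cvtColor(c["img"],cv2.COLOR_RGB2HSV);r,k=tiles(c)[col]
    return r
E
python3 - <<'E'
from h import *
W=load("wrist3");S=load("side3")
g=np.array([.6285,.0485,.2456])
tp=(264.7,155.7)
print("tip by tri",*tri([(W,tp),(S,(170+161/3,180+181/3))]))
t=onz(W,tp,.1756);hb=onz(W,(261.4,142.9),.138);hy=onz(W,(235.7,75.7),.138)
print("wrist tip",t.round(4),"blue",hb.round(4),"yellow",hy.round(4),"need",(hb-t).round(4), "model tip",(g+[.010,.038,-.07]).round(4),"gproj",proj(W,g).round(1))
hs=[onz(S,(170+u/3,180+v/3),.138) for u,v in((163,230),(157,301))];print("side holes",np.round(hs,4))
T=load("top0");print("rod length check px", )
E
```

```text
tip by tri [0.63909182 0.08481227 0.17281906] [np.float64(0.0018656214542695114), np.float64(0.001865621454269534)]
wrist tip [0.641  0.0857 0.1756] blue [0.6399 0.0907 0.138 ] yellow [0.6345 0.1451 0.138 ] need [-0.0011  0.005  -0.0376] model tip [0.6385 0.0865 0.1756] gproj [261.2 254.7]
side holes [[0.6364 0.0916 0.138 ]
 [0.632  0.1456 0.138 ]]
rod length check px
```

Request:
step_arm:
  commands:
    - [[-1, 2, -10], 0]
    - [[-1.5, 4, -20], 0]
    - [[-1.5, 4, -28], 0]
    - [[-1.5, 4, -34], 0]
    - [[-1.5, 4, -38], 0]
    - [[-1.5, 4, -42], 0]
    - [[-1.5, 4, -42], 0]

```text
time_s: 7.22
eef_pos: [0.6268, 0.0543, 0.1845]
orientation: [-3.141, 0.0, 1.307]
force: [-0.8, -0.5, -0.6]
opening: 0.0111
grip_force: 20.0
```

Run:
```python
from plant import *
from h import *
s=sense();print(s["eef_pos"].round(4),s["force"].round(1),s["moment"].round(2))
o=[]
for n in("wrist","side"):
    c=capture(n);np.savez(f"pics/{n}4.npz",**c);o.append(c["img"])
a=cv2.resize(o[1][180:300,170:290],(360,360),interpolation=cv2.INTER_CUBIC)
b=cv2.resize(o[0][20:320,120:420],(420,420))
H=np.zeros((420,780,3),np.uint8);H[:360,:360]=a;H[:,360:]=b
cv2.imwrite("pics/v4.png",H[:,:,::-1])
```

```text
[0.6268 0.0543 0.1845] [-0.8 -0.5 -0.6] [ 0.02 -0.03  0.02]
```

View pics/v4.png

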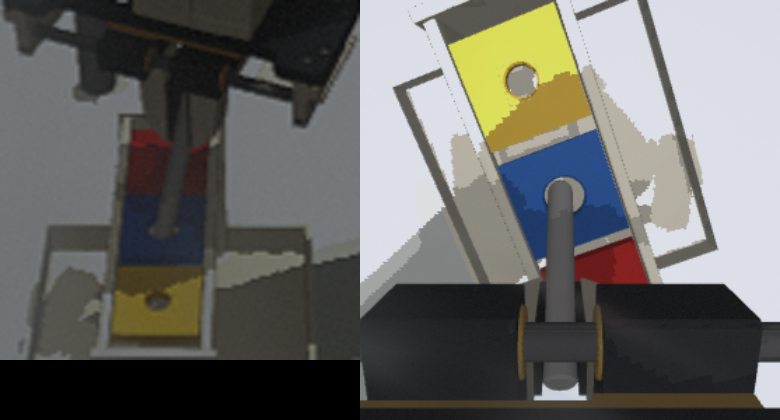

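The tip sits inside the blue hole, about 2.5 mm left of its centre in the wrist image, with no contact force. I'll centre it, then straighten the rod against the hole wall.

Request:
step_arm:
  commands:
    - [[2.5, -0.5, 0], 0]
    - [[3.5, 3, 0], 0]
    - [[4.5, 7, 0], 0]
    - [[5.5, 11, 0], 0]
    - [[6.5, 15, 0], 0]
    - [[6.5, 15, 0], 0]

```text
time_s: 8.07
eef_pos: [0.6335, 0.0691, 0.1848]
orientation: [3.141, 0.001, 1.307]
force: [-1.4, -2.6, 1.2]
opening: 0.0115
grip_force: 20.0
```

Request:
step_arm:
  commands:
    - [[1, 4, 0], 0]
    - [[2, 8, 0], 0]
    - [[3, 12, 0], 0]
    - [[4, 15, 0], 0]
    - [[5, 18, 0], 0]
    - [[5.5, 20, 0], 0]
    - [[5.5, 20, 0], 0]

```text
time_s: 8.95
eef_pos: [0.6389, 0.0898, 0.1847]
orientation: [-3.142, -0.0, 1.307]
force: [-1.1, -4.2, 0.5]
opening: 0.0114
grip_force: 20.0
```

Run:
```python
from plant import *
from h import *
s=sense();print(s["eef_pos"].round(4),s["force"].round(1),s["moment"].round(2))
o=[]
for n in("wrist","side"):
    c=capture(n);np.savez(f"pics/{n}5.npz",**c);o.append(c["img"])
a=cv2.resize(o[1][180:300,170:290],(360,360),interpolation=cv2.INTER_CUBIC)
b=cv2.resize(o[0][20:320,120:420],(420,420))
H=np.zeros((420,780,3),np.uint8);H[:360,:360]=a;H[:,360:]=b
cv2.imwrite("pics/v5.png",H[:,:,::-1])
```

```text
[0.6389 0.0898 0.1847] [-1.1 -4.2  0.5] [-0.9   0.35  0.02]
```

View pics/v5.png

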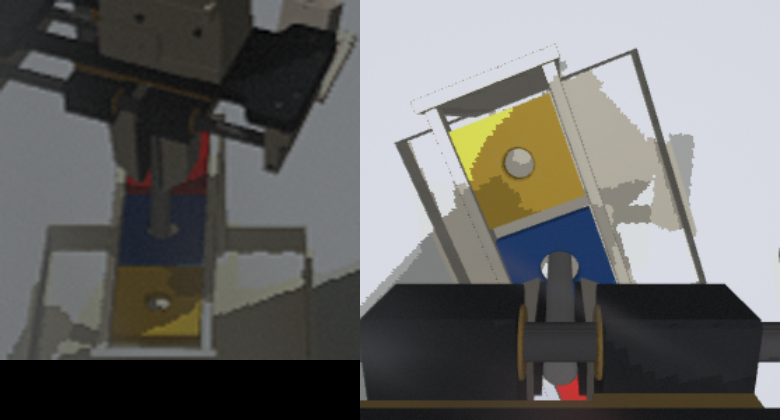

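The rod is nearly upright in the blue hole. I'll finish straightening, centre it, and dip it deeper.

Request:
step_arm:
  commands:
    - [[0.5, 2, 0], 0]
    - [[1, 4.5, 0], 0]
    - [[1, 4.5, 0], 0]
    - [[0, 0.5, 0], 0]
    - [[0, 0.5, -8], 0]
    - [[0, 0.5, -16], 0]
    - [[0, 0.5, -25], 0]
    - [[0, 0.5, -25], 0]
    - [[0, 0.5, -25], 0]

```text
time_s: 10.18
eef_pos: [0.639, 0.0901, 0.1597]
orientation: [-3.142, -0.0, 1.307]
force: [-0.2, 0.1, -0.6]
opening: 0.0116
grip_force: 20.0
```

Run:
```python
from plant import *
from h import *
s=sense();print(s["eef_pos"].round(4),s["force"].round(1),s["moment"].round(2))
o=[]
for n in("wrist","side"):
    c=capture(n);np.savez(f"pics/{n}6.npz",**c);o.append(c["img"])
a=cv2.resize(o[1][180:300,170:290],(360,360),interpolation=cv2.INTER_CUBIC)
b=cv2.resize(o[0][20:320,120:420],(420,420))
H=np.zeros((420,780,3),np.uint8);H[:360,:360]=a;H[:,360:]=b
cv2.imwrite("pics/v6.png",H[:,:,::-1])
```

```text
[0.639  0.0901 0.1597] [-0.2  0.1 -0.6] [-0.02 -0.05  0.01]
```

View pics/v6.png

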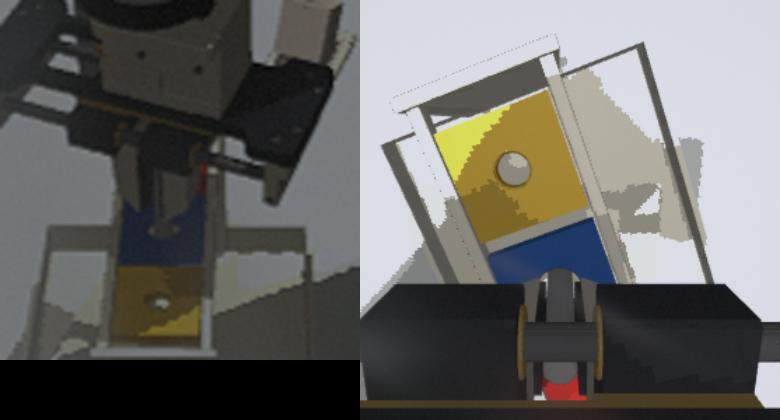

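The rod stands free through the blue plate, with the tip about 30 mm below it. Now I'll draw it out and go over to yellow.

Request:
step_arm:
  commands:
    - [[0, 0, 15], 0]
    - [[0, 0, 35], 0]
    - [[0, 0, 55], 0]
    - [[0, 0, 62], 0]
    - [[-1, 15, 62], 0]
    - [[-3, 38, 62], 0]
    - [[-5, 54, 62], 0]
    - [[-5, 56.5, 57], 0]
    - [[-5, 56.5, 50], 0]
    - [[-5, 56.5, 50], 0]
    - [[-5, 56.5, 50], 0]

```text
time_s: 11.65
eef_pos: [0.6341, 0.1453, 0.2095]
orientation: [-3.141, 0.0, 1.305]
force: [0.3, -0.3, -0.9]
opening: 0.0113
grip_force: 20.0
```

Run:
```python
from plant import *
from h import *
s=sense();p=s["eef_pos"];print(p.round(4),s["force"].round(1),s["moment"].round(2))
o=[]
for n in("wrist","side","top"):
    c=capture(n);np.savez(f"pics/{n}7.npz",**c);o.append(c["img"])
for n in("wrist7","side7","side0","top0"):
    try:
        c=load(n);r=tiles(c)["y"][0];print(n,np.round(r[0],1),np.round(r[1],1),onz(c,r[0],.138).round(4))
    except Exception as e:print(n,e)
print(proj(load("side7"),p+[0,0,-.061]),proj(load("wrist7"),p+[0,0,-.061]))
a=cv2.resize(o[1][220:310,175:265],(360,360),interpolation=cv2.INTER_CUBIC)
b=cv2.resize(o[0][20:320,120:420],(420,420))
H=np.zeros((420,780,3),np.uint8);H[:360,:360]=a;H[:,360:]=b
cv2.imwrite("pics/v7.png",H[:,:,::-1])
```

```text
[0.6341 0.1453 0.2095] [ 0.3 -0.3 -0.9] [-0.04 -0.15 -0.03]
wrist7 [260.5 199.7] [62.4 63.9] [0.6335 0.1468 0.138 ]
side7 max() iterable argument is empty
side0 [222. 280.] [22. 28.] [0.6327 0.1449 0.138 ]
top0 [118.5 168. ] [24. 23.] [0.6337 0.1446 0.138 ]
[220.88689676 276.23193139] [261.72182527 205.24481353]
```

View pics/v7.png

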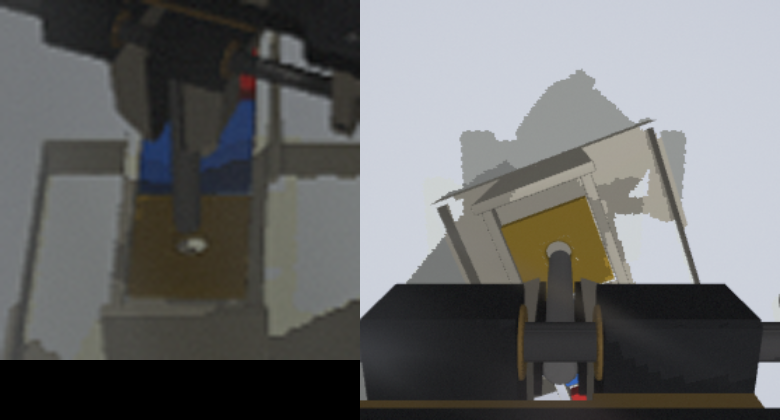

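The dip is done and the tip now hovers over the yellow hole: hole at about wrist (261,200), side (223,281), rod tip at side (222,278). That was my tenth picture, so from here I'll measure with numbers only.

Run:
```python
from h import *
W=load("wrist7");S=load("side7");p=np.array([.6341,.1453,.2095])
for c,rows,cols in((W,range(186,222,3),(235,290)),(S,range(262,290,2),(205,240))):
    h=cv2.cvtColor(c["img"],cv2.COLOR_RGB2HSV).astype(int)
    for r in rows:
        line=h[r,cols[0]:cols[1]]
        ns=np.where(line[:,1]<110)[0]+cols[0]
        if len(ns):
            g=np.split(ns,np.where(np.diff(ns)>1)[0]+1)
            print(r,[(int(q[0]),int(q[-1]),int(h[r,q[0]:q[-1]+1,2].mean())) for q in g if len(q)>2])
print("V cols wrist row196",h.shape,cv2.cvtColor(W["img"],cv2.COLOR_RGB2HSV)[[191,194,197,200,203,206],252:276,2].tolist())
print("side V",cv2.cvtColor(S["img"],cv2.COLOR_RGB2HSV)[272:286,214:232,2].tolist())
```

```text
192 [(260, 263, 113)]
195 [(255, 268, 127)]
198 [(253, 270, 124)]
201 [(253, 270, 80)]
204 [(255, 269, 61)]
207 [(255, 270, 61)]
210 [(255, 270, 61)]
213 [(255, 270, 62)]
216 [(254, 270, 64)]
219 [(243, 248, 90), (254, 271, 65), (278, 281, 82)]
262 [(205, 209, 98), (218, 224, 49), (227, 239, 52)]
264 [(205, 209, 96), (218, 239, 52)]
266 [(205, 239, 55)]
268 [(205, 239, 55)]
270 [(205, 208, 82), (218, 225, 48), (228, 239, 61)]
272 [(205, 208, 84), (218, 239, 57)]
274 [(205, 208, 79), (218, 225, 48), (227, 239, 61)]
276 [(205, 212, 67), (217, 239, 57)]
278 [(205, 212, 64), (220, 223, 52), (226, 239, 61)]
280 [(205, 213, 63), (219, 228, 83), (230, 239, 63)]
282 [(205, 211, 63), (219, 226, 69), (228, 239, 61)]
284 [(205, 212, 62), (228, 239, 63)]
286 [(205, 213, 62), (225, 239, 61)]
288 [(205, 214, 62), (229, 239, 62)]
V cols wrist row196 (384, 512, 3) [[115, 116, 115, 115, 114, 116, 114, 110, 106, 104, 104, 108, 109, 113, 114, 115, 116, 115, 116, 116, 115, 116, 115, 115], [115, 115, 106, 105, 126, 128, 129, 127, 128, 128, 129, 129, 128, 128, 128, 121, 97, 108, 115, 116, 116, 115, 116, 1
[... 798 characters left out ...]
, 60, 60, 61, 60, 62, 60], [59, 58, 59, 62, 58, 52, 49, 48, 47, 51, 52, 59, 63, 61, 61, 60, 62, 61], [60, 59, 58, 58, 55, 53, 50, 52, 52, 54, 58, 58, 56, 62, 60, 60, 61, 60], [59, 59, 58, 58, 53, 54, 58, 60, 72, 77, 75, 68, 54, 58, 59, 61, 60, 61], [58, 59, 58, 59, 51, 56, 63, 66, 110, 127, 124, 108, 71, 54, 59, 59, 61, 60], [59, 58, 58, 58, 56, 60, 67, 76, 105, 115, 122, 120, 83, 59, 60, 62, 59, 61], [59, 59, 61, 59, 52, 56, 75, 68, 61, 60, 99, 82, 58, 59, 59, 62, 59, 60], [59, 58, 61, 62, 60, 55, 53, 59, 63, 61, 52, 55, 59, 61, 60, 60, 59, 60], [58, 58, 58, 57, 59, 60, 60, 58, 58, 60, 59, 58, 60, 58, 60, 59, 59, 60], [60, 60, 59, 58, 59, 58, 59, 58, 59, 59, 58, 61, 59, 60, 60, 60, 61, 59]]
```

Run:
```python
from h import *
W=load("wrist7");S=load("side7")
t=onz(W,(262.4,205.7),.1485);h=onz(W,(261.7,200.7),.138);print(t,h,"need",h-t)
t=onz(S,(220.9,277),.1485);h=onz(S,(222.3,280.3),.138);print("side",t,h,h-t)
```

```text
[0.63454079 0.14486364 0.1485    ] [0.63418075 0.14568106 0.138     ] need [-0.00036005  0.00081742 -0.0105    ]
side [0.63386378 0.14701169 0.1485    ] [0.63210708 0.14548591 0.138     ] [-0.0017567  -0.00152578 -0.0105    ]
```

Request:
step_arm:
  commands:
    - [[-0.7, 0.3, -3], 0]
    - [[-0.7, 0.3, -7], 0]
    - [[-0.7, 0.3, -10], 0]
    - [[-0.7, 0.3, -13], 0]
    - [[-0.7, 0.3, -15], 0]
    - [[-0.7, 0.3, -15], 0]

```text
time_s: 12.55
eef_pos: [0.6331, 0.1466, 0.1945]
orientation: [-3.141, 0.0, 1.307]
force: [0.2, -0.6, -0.3]
opening: 0.0116
grip_force: 20.0
```

Request:
step_arm:
  commands:
    - [[0, 0, -2], 0]
    - [[0, 0, -4], 0]
    - [[0, 0, -6], 0]
    - [[0, 0, -8], 0]
    - [[0, 0, -8], 0]

```text
time_s: 13.18
eef_pos: [0.6331, 0.1466, 0.1865]
orientation: [-3.141, 0.0, 1.307]
force: [0.0, 0.2, -0.9]
opening: 0.0113
grip_force: 20.0
```

Request:
step_arm:
  commands:
    - [[0, 0, -4], 0]
    - [[0, 0, -8], 0]
    - [[0, 0, -12], 0]
    - [[0, 0, -17], 0]
    - [[0, 0, -22], 0]
    - [[0, 0, -27], 0]
    - [[0, 0, -30], 0]
    - [[0, 0, -30], 0]
    - [[0, 0, -30], 0]

```text
time_s: 14.3
eef_pos: [0.6333, 0.1469, 0.1568]
orientation: [3.142, -0.0, 1.307]
force: [0.5, 0.8, -0.6]
opening: 0.0114
grip_force: 20.0
```

Run:
```python
from plant import *
from h import *
s=sense();print(s["eef_pos"].round(4),s["force"].round(1),s["moment"].round(2))
c=capture("wrist");np.savez("pics/wrist8.npz",**c)
r=tiles(c)["y"][0];print(r)
h=cv2.cvtColor(c["img"],cv2.COLOR_RGB2HSV).astype(int)
for r in range(180,300,6):
    print(r,h[r,244:282:2,2].tolist())
```

```text
[0.6333 0.1469 0.1568] [ 0.5  0.8 -0.6] [ 0.23 -0.19 -0.04]Traceback (most recent call last):
  File "<stdin>", line 5, in <module>
  File "h.py", line 18, in tiles
    k=max(cv2.findContours(m,cv2.RETR_EXTERNAL,cv2.CHAIN_APPROX_NONE)[0],key=cv2.contourArea)
ValueError: max() iterable argument is empty
```

The rod is deep in the yellow hole, about 42 mm past the mouth, with no axial load. I'll give it a slight lean towards the tray's open side, then release.

Request:
step_arm:
  commands:
    - [[-0.5, -2, 0], 0]
    - [[-1, -4, 0], 0]
    - [[-1.3, -5, 0], 0]
    - [[-1.3, -5, 0], 0]

```text
time_s: 14.85
eef_pos: [0.6325, 0.1444, 0.1573]
orientation: [3.14, -0.005, 1.308]
force: [3.1, 5.6, -3.3]
opening: 0.0115
grip_force: 20.0
```

Request:
step_arm:
  commands:
    - [[-1.3, -5, 0], 0]
    - [[-1.3, -5, 0], 0]
    - [[-1.3, -5, 0], 0]
    - [[-1.3, -5, 0], 0]
    - [[-1.3, -5, 0], 0]
    - [[-1.3, -5, 0], 0]
    - [[-1.3, -5, 0], 0]
  gripper: 45

```text
time_s: 15.72
eef_pos: [0.6306, 0.1367, 0.1567]
orientation: [3.142, -0.0, 1.307]
force: [-0.0, -0.4, -0.9]
opening: 0.0413
grip_force: 0.0
```

Request:
step_arm:
  commands:
    - [[0, 0, 15], 0]
    - [[0, 0, 40], 0]
    - [[0, 0, 80], 0]
    - [[-10, -30, 120], 0]
    - [[-40, -70, 130], 0]
    - [[-70, -120, 130], 0]
    - [[-90, -170, 130], 0]
    - [[-100, -200, 130], 0]
    - [[-100, -200, 130], 0]
    - [[-100, -200, 130], 0]

```text
time_s: 16.98
eef_pos: [0.5311, -0.0622, 0.2877]
orientation: [3.14, -0.001, 1.308]
force: [0.2, 0.8, -0.3]
opening: 0.041
grip_force: 0.0
```

Run:
```python
from plant import *
from h import *
s=sense();print(s["eef_pos"].round(4),s["force"].round(1),s["time_s"])
for n in("top","side","wrist"):
    c=capture(n);np.savez(f"pics/{n}9.npz",**c)
    if n=="wrist":continue
    a=load(n+"0")["img"].astype(int);b=c["img"].astype(int)
    d=(np.abs(a-b).max(2)>25).astype(np.uint8)
    k,_,st,ce=cv2.connectedComponentsWithStats(d)
    print(n,[(st[i].tolist(),ce[i].round().tolist(),b[d*0+0==1].size if 0 else b[_==i].mean(0).round().tolist()) for i in range(1,k) if st[i][4]>12])
```

```text
[ 0.5311 -0.0622  0.2877] [ 0.2  0.8 -0.3] 16.975
top [([49, 93, 192, 291, 20194], [168.0, 244.0], [92.0, 89.0, 80.0]), ([162, 197, 6, 6, 14], [164.0, 200.0], [122.0, 116.0, 102.0]), ([167, 196, 5, 18, 47], [169.0, 206.0], [114.0, 109.0, 96.0]), ([291, 206, 22, 9, 119], [303.0, 209.0], [126.0, 128.0, 126.0]), ([346, 329, 142, 55, 4152], [427.0, 361.0], [129.0, 132.0, 134.0])]
side [([279, 0, 15, 16, 204], [286.0, 7.0], [16.0, 14.0, 12.0]), ([399, 2, 59, 40, 785], [423.0, 21.0], [48.0, 45.0, 40.0]), ([407, 31, 10, 17, 107], [411.0, 39.0], [49.0, 47.0, 41.0]), ([272, 37, 50, 33, 1012], [296.0, 55.0], [17.0, 15.0, 13.0]), ([235, 73, 118, 77, 3613], [295.0, 104.0], [28.0, 27.0, 25.0]), ([402, 107, 8, 4, 13], [406.0, 108.0], [105.0, 108.0, 111.0]), ([245, 109, 267, 192, 12880], [411.0, 233.0], [76.0, 78.0, 76.0]), ([277, 118, 5, 26, 83], [279.0, 130.0], [17.0, 17.0, 16.0]), ([429, 131, 9, 6, 15], [433.0, 134.0], [105.0, 109.0, 112.0]), ([272, 170, 7, 11, 52], [275.0, 175.0], [105.0, 107.0, 108.0]), ([319, 243, 18, 6, 78], [328.0, 245.0], [48.0, 46.0, 44.0]), ([246, 264, 25, 21, 447], [259.0, 274.0], [74.0, 72.0, 64.0]), ([243, 294, 10, 15, 36], [248.0, 301.0], [64.0, 64.0, 60.0])]
```

Request:
step_arm:
  commands:
    - [[-30, -45, 0], 0]
    - [[-60, -95, 0], -7]
    - [[-90, -145, 0], -14]
    - [[-120, -195, 0], -21]
    - [[-150, -245, 0], -28]
    - [[-180, -295, 0], -35]
    - [[-210, -345, 0], -42]
    - [[-240, -395, 0], -49]
    - [[-270, -445, 0], -55]
    - [[-300, -500, -20], -57]
    - [[-325, -545, -50], -57]
    - [[-332, -557, -60], -57]

```text
time_s: 18.62
eef_pos: [0.1956, -0.6218, 0.2233]
orientation: [-3.138, 0.001, 0.308]
force: [0.7, 0.7, 0.5]
opening: 0.0413
grip_force: 0.0
```

Request:
step_arm:
  commands:
    - [[0, 0, 0], 0]
    - [[0, 0, 0], 0]
    - [[0, 0, 0], 0]
  gripper: 100

```text
time_s: 19.0
eef_pos: [0.2009, -0.6196, 0.2283]
orientation: [3.14, -0.001, 0.315]
force: [0.6, 0.1, 0.6]
opening: 0.0667
grip_force: 0.0
```

Run:
```python
from plant import *
from h import *
s=sense();print(s["eef_pos"].round(4),s["time_s"])
for n in("top","side"):
    c=capture(n);np.savez(f"pics/{n}10.npz",**c)
    a=load(n+"0")["img"].astype(int);b=c["img"].astype(int)
    d=(np.abs(a-b).max(2)>25).astype(np.uint8)
    k,l,st,ce=cv2.connectedComponentsWithStats(d)
    for i in range(1,k):
        if st[i][4]>8: 
            r=cv2.minAreaRect(np.argwhere(l==i)[:,::-1].astype(np.float32))
            print(n,st[i].tolist(),np.round(r[0]),np.round(r[1]),round(r[2]),a[l==i].mean(0).round(),b[l==i].mean(0).round(),onz(c,r[0],.01).round(3))
```

```text
[ 0.2009 -0.6196  0.2283] 19.0
top [137, 182, 30, 18, 135] [152. 189.] [32.  5.] 30 [116. 117. 114.] [76. 76. 73.] [0.61  0.106 0.01 ]
top [295, 206, 18, 9, 109] [304. 210.] [ 8. 17.] 90 [74. 73. 70.] [121. 124. 122.] [ 0.566 -0.265  0.01 ]
top [466, 334, 11, 4, 13] [471. 335.] [ 1. 10.] 79 [113. 115. 116.] [88. 89. 84.] [ 0.283 -0.654  0.01 ]
top [454, 340, 5, 6, 21] [456. 342.] [5. 4.] 90 [119. 122. 124.] [87. 88. 83.] [ 0.266 -0.618  0.01 ]
top [399, 346, 8, 7, 13] [403. 349.] [1. 9.] 53 [115. 118. 120.] [87. 88. 83.] [ 0.25  -0.494  0.01 ]
top [457, 350, 10, 16, 67] [461. 358.] [16.  5.] 73 [120. 123. 125.] [87. 89. 84.] [ 0.234 -0.629  0.01 ]
top [388, 353, 10, 7, 17] [393. 356.] [ 2. 10.] 56 [117. 120. 121.] [87. 88. 83.] [ 0.235 -0.47   0.01 ]
top [485, 357, 3, 11, 11] [486. 362.] [10.  1.] 76 [113. 116. 111.] [80. 81. 78.] [ 0.225 -0.686  0.01 ]
top [340, 359, 47, 25, 106] [363. 372.] [ 3. 52.] 63 [119. 121. 123.] [87. 88. 83.] [ 0.2   -0.401  0.01 ]
top [476, 367, 5, 4, 12] [478. 369.] [3. 4.] 45 [78. 79. 76.] [117. 120. 116.] [ 0.209 -0.664  0.01 ]
top [464, 370, 9, 4, 21] 
[... 602 characters left out ...]
218] [465. 183.] [118.   7.] 39 [55. 56. 53.] [89. 91. 92.] [ 0.079 -0.331  0.01 ]
side [404, 157, 10, 10, 17] [409. 161.] [13.  1.] 45 [92. 95. 97.] [60. 62. 58.] [ 0.208 -0.41   0.01 ]
side [416, 168, 50, 48, 147] [441. 192.] [68.  3.] 45 [92. 95. 97.] [59. 61. 58.] [ 0.147 -0.289  0.01 ]
side [273, 170, 6, 11, 49] [275. 175.] [ 5. 10.] 11 [58. 58. 56.] [96. 98. 99.] [ 0.565 -0.315  0.01 ]
side [459, 217, 33, 43, 149] [475. 238.] [52.  5.] 51 [92. 95. 97.] [57. 58. 55.] [ 0.101 -0.131  0.01 ]
side [494, 259, 7, 7, 13] [497. 262.] [8. 1.] 45 [83. 80. 70.] [46. 44. 38.] [ 0.073 -0.063  0.01 ]
side [242, 293, 11, 17, 68] [246. 300.] [ 7. 17.] 40 [94. 95. 88.] [63. 63. 60.] [0.598 0.089 0.01 ]
```

Run:
```python
from h import *
P={}
for n in("top","side"):
    c=load(n+"10");d=(np.abs(load(n+"0")["img"].astype(int)-c["img"].astype(int)).max(2)>20).astype(np.uint8)
    x0,x1,y0,y1=(130,172,178,204) if n=="top" else (236,262,285,315)
    q=np.argwhere(d[y0:y1,x0:x1])[:,::-1]+[x0,y0]
    v=cv2.fitLine(q.astype(np.float32),cv2.DIST_L2,0,.01,.01).ravel();t=(q-v[2:])@v[:2]
    for u in(t.min(),t.max()):
        e=v[2:]+u*v[:2];print(n,e.round(1),[onz(c,e,z).round(3).tolist() for z in(.01,.05)])
```

```text
top [131.8 178.4] [[0.635, 0.157, 0.01], [0.628, 0.144, 0.05]]
top [165.6 196.9] [[0.591, 0.071, 0.01], [0.586, 0.062, 0.05]]
side [241.5 308.1] [[0.605, 0.108, 0.01], [0.601, 0.136, 0.05]]
side [251.2 292.5] [[0.59, 0.069, 0.01], [0.587, 0.099, 0.05]]
```

```bash
python3 -c "
from plant import *
print(finish_job())"
```

```text
the job is handed in; nothing more can be done
None
```

The taper was dipped right through the blue hole and drawn out, then pushed through the yellow hole; it now lies flat in the catch tray. The camera comparison showed the toothbrush, tin, comb and tweezers unmoved, and I handed the job in at about 19 s.

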